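# Massage stick out of the half-covered bedside box

### The job

Take the pink-and-wood massage stick out of the bedside box: it is longer than the opening and one end lies under the fixed cover, so tip its free end up and draw it out at a slant. Finish while still holding it in the gripper, level, in the air at least a good hand's width (100 mm) above the box, touching nothing else. Do not tip the box or shove it along, and leave the mug, the dumbbell and the clock where they stand.

Things in the scene. Friction and masses are not known exactly. Their poses are not given: they have to be found in the camera images.
- box: Loose grey box with a white floor, 1.5 kg, 266 long (its x) x 142 wide (its y), walls 8 mm thick, rim 56 mm above the table; origin at the centre of its underside, z up. Inner floor at 6 mm, inside 250 x 126 mm (x -125 to 125, y -63 to 63). A fixed brown cover closes the top from x = -133 to -30; x from -30 to 125 is open (155 x 126 mm), on the side away from the robot.
- box_lip (a point): middle of the cover's edge at the opening, at its underside: x = -30, y = 0, z = 56 mm in the box's frame; the cover is 6 mm thick (top at 62 mm) and cannot be opened
- stick: Massage stick, 0.15 to 0.31 kg, 225 mm long, on the box's floor nearly along the box's x, 75 to 90 mm of it under the cover; origin at its very middle, on its axis (18 mm above the table as it lies); its x points to the free end. Middle 95 mm: round wooden roller, 22 mm diameter, does not spin, the place to grip; each end a pink hexagonal grip, 65 long, 24 mm over flats.
- stick_tip (a point): centre of the free end's face (in the opening), on the axis, 112.5 mm from the middle
- stick_tail (a point): centre of the covered end's face, on the axis, 112.5 mm from the middle
- mug: white mug, 80 mm diameter, 95 mm high, with a handle, standing beside the box; origin at the centre of its underside
- dumbbell: pale pink hexagonal dumbbell, 151 mm long, heads 66 mm high and 76 mm wide, lying on the other side of the box; origin under its middle
- clock: gold-rimmed round table clock, 150 mm diameter, 155 mm high, on a black foot, well to the robot's right; origin under its middle
Not all that is in view belongs to the job. What is meant by the stick is not blue or turquoise, and is the smaller of those in its own colour.

How it is judged:
By the outcome, as a careful person would: the job done as asked, in the order asked, and still so for the second after the job is handed in, while the arm keeps its last pose, push and grip.
It also fails if it takes over 38 s, if anything falls off the work surface, if the arm or the gripper's body presses on something with over 40 N, if the wrist force passes 120 N, or if a joint passes its speed limit or range.

### The arm

A 7-joint arm with a two-finger parallel gripper is mounted at the origin on the work surface. World frame = base frame: x ahead of the robot, y to its left, z up, the work surface at z = 0. Lengths are in m, angles in rad, forces in N, time in s.
With the tool pointing down it reaches from about 0.425 to 0.875 m from the base axis. Payload 8.4 kg.
Tool frame: the origin (TCP) lies at the very end of the fingers, on their centre line; the grasp point (between the pads) lies 19 mm behind it; z points along the fingers, y is the line along which they close (so a half turn about z gives the same grasp; the last joint's range is limited). The gripper opens to 87 mm and grips with 3 to 60 N. Pads are 19 mm wide; open, the fingers measure 117 mm over their backs; the gripper's body (75 mm by 190 mm) begins 51 mm behind the grasp point.
Start: joints at [-1.38, 0.333, 0.04, 1.465, -0.013, 1.343, -0.059], TCP at [0.186, 0.623, 0.223] pointing down, gripper open.
Joint ranges: [-2.58, 2.58], [-0.38, 2.09], [-1.3, 1.39], [0.25, 2.4], [-1.5, 4.64], [0.08, 2.09], [-2.65, 2.65]. Speed limits (rad/s): [2.22, 2.22, 2.79, 2.79, 3.14, 3.14, 3.14].

### API

Orientations are given as a unit quaternion [w, x, y, z].
In Python, from bench import env gives the robot as it stands.
- The arm moves only by the shell command python3 -m pendant 'ROWS' [OPENING] [FORCE]. ROWS is JSON, a list of rows, each a list of 6 numbers: the shift along the world's x, y, z each as a share of 0.02 m, from -1 to 1, then the turn, a rotation vector about the world's x, y, z each as a share of 0.08 rad, from -1 to 1. In form: [[x, y, z, rx, ry, rz], ...]. A call has 1 to 12 rows; each row shifts and turns the commanded pose from where the row before left it; what a row does not reach is not made up. A row lasts 1/12 s, in which the tool goes at most 41.7 mm and 7.16 degrees, less where a joint would pass 70% of its speed; a pose out of reach is approached as far as the arm can. A call with a number of a shift or a turn outside -1 to 1 is refused whole. A call with a gripper value outside its range is refused whole. OPENING is the opening, from 0 (shut) to 1 (fully open), set as the call begins (- or left out, the last holds). The fingers move at their own pace and stop on an object; FORCE is the grip in N (left out, the last holds). Time passes only in rows, so rows that do not move let the fingers close. It gives the time, the measured TCP pose, the force, the opening and the grip force at its end, in the units of the state.
- env.state(): the state, without advancing time (a new reading comes with each control period).
- env.get_image(name): name is "side" or "top"; returns the picture (400x640x3 uint8, red, green, blue); there is no depth.
- env.get_calibration(name): a dict with "fx", "fy", "cx", "cy" (pixels), "eye" and "orientation" of the camera in the world. Camera axes: x right, y down, z forward; pixel columns grow to the right and rows downward; lengths in m; the calibration is good to about 2 mm. A picture is of the moment at which its call begins. get_calibration takes no time and is no camera call.
- env.sign_off(): hands the job in; it is judged then, once.
The state is a dict: "t": time; "q": joint angles; "dq": joint speeds; "joint_torque": joint torques, N m; "position": TCP position; "eef_rot": TCP orientation; "contact_force": force on the tool from outside, world axes, zero at the start; "wrist_torque": the same for the moment, N m; "grip_width": opening from 0.0 (shut) to 1.0 (fully open); "grasp_force": force on a finger pad.
Only numpy, scipy, OpenCV 4.12 (cv2) and the standard library are available. Lean on these libraries where they do the work, as an engineer would, in place of code of your own. Each camera call takes 0.05 s, during which the arm holds its last target. There are 200 camera calls.

## Working session

There is one attempt and no reset: what is moved stays moved. The work goes in short steps, Python scripts to look and compute and a shell command to move; the robot and the scene stay as the last step left them, time stands still between calls to the robot, and variables do not carry over. Pictures are saved under pics/ and viewed, at most 10 in all, crops included, and the job is handed in when it is done.

```bash
mkdir -p pics; ls; python3 - <<'E'
from bench import env
import cv2
for n in("side","top"):
    cv2.imwrite(f"pics/{n}0.png",env.get_image(n)[:,:,::-1]); print(n,env.get_calibration(n))
s=env.state();print(s)
E
```

```text
pics
side {'fx': 480.8889367070483, 'fy': 480.8889367070483, 'cx': 311.2544548860911, 'cy': 197.98065780102064, 'eye': array([ 0.17334435, -1.19817521,  0.81213351]), 'orientation': array([-0.46674171,  0.87268698, -0.1235028 ,  0.07291553])}
top {'fx': 429.1206635444563, 'fy': 429.1206635444563, 'cx': 323.8289995827154, 'cy': 192.3937558210933, 'eye': array([ 0.3389467 , -0.09666803,  1.27179487]), 'orientation': array([-0.04198383,  0.70739521, -0.70455744,  0.03779131])}
{'t': 0.1, 'q': array([-1.3802095 ,  0.33382916,  0.03990662,  1.46621455, -0.01340778,
        1.34329817, -0.05851522]), 'dq': array([-0.00115074, -0.00079104, -0.00076237, -0.00411936,  0.00079261,
        0.00059543, -0.00100802]), 'joint_torque': array([ 4.83790180e-03, -6.57809472e+01,  1.34054549e+00, -4.04708183e+01,
       -5.95789449e-02,  4.09583515e-02,  5.00340684e-05]), 'position': array([0.18565364, 0.62246402, 0.22174032]), 'eef_rot': array([-5.64936767e-05,  1.44418823e-01,  9.89516374e-01, -7.39292112e-04]), 'contact_force': array([-0.36323879,  0.30927716, -0.77811967]), 'wrist_torque': array([ 0.00219678, -0.0507394 , -0.00679767]), 'grasp_force': 0.0, 'grip_width': 0.9954331995072566}
```

View pics/top0.png

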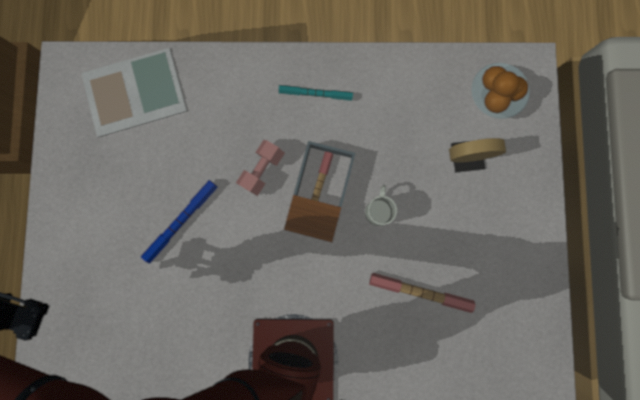

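View pics/side0.png

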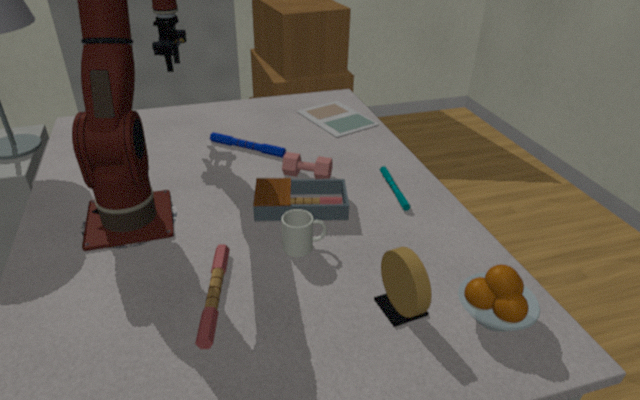

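The top view shows the box with its open end at about (332,150) and its brown cover at (315,220). The stick runs from about (328,155) to (317,198), with the dumbbell at (260,167) and the mug at (382,207). I'll zoom in to measure.

```bash
cat > h.py <<'E'
import numpy as np, cv2
from scipy.spatial.transform import Rotation as R
from bench import env
def cam(n):
    c=env.get_calibration(n); w,x,y,z=c["orientation"]
    return c,R.from_quat([x,y,z,w]).as_matrix()
def px2w(n,uv,z):
    c,M=cam(n); d=M@np.array([(uv[0]-c["cx"])/c["fx"],(uv[1]-c["cy"])/c["fy"],1]); e=np.array(c["eye"])
    return e+d*(z-e[2])/d[2]
def w2px(n,p):
    c,M=cam(n); q=M.T@(np.array(p)-c["eye"]); return np.array([c["fx"]*q[0]/q[2]+c["cx"],c["fy"]*q[1]/q[2]+c["cy"]])
def crop(n,x0,y0,x1,y1,k,name):
    im=env.get_image(n)[y0:y1,x0:x1,::-1]
    im=cv2.convertScaleAbs(im,alpha=1.5,beta=10)
    cv2.imwrite(name,cv2.resize(im,None,fx=k,fy=k,interpolation=cv2.INTER_CUBIC))
E
python3 - <<'E'
from h import *
print(w2px("top",[0,0,0]),w2px("side",[0,0,0]))
crop("top",275,135,375,250,5,"pics/c1.png")
E
```

```text
[292.01629391 360.28350108] [129.16289299 219.94211704]
```

View pics/c1.png

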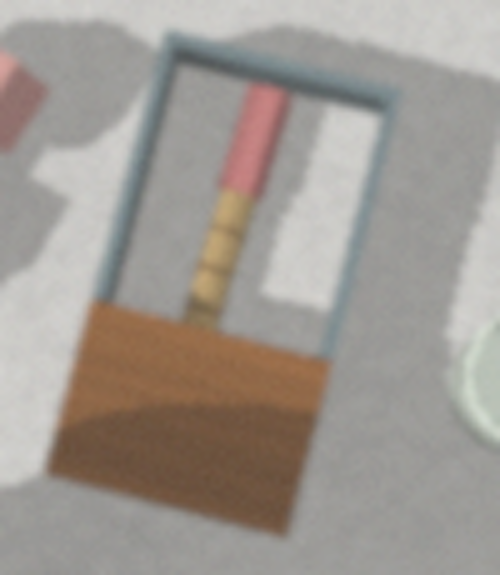

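The crop shows the cover corners at (95,300), (328,362), (48,472) and (288,535), and the far rim corners at (168,33) and (398,88). The stick tip is at (269,84), the pink/wood joint at (237,190), and the wood passes under the lip at (201,325).

```bash
python3 - <<'E'
from h import *
f=lambda u,v:(u/5+275,v/5+135)
P={k:px2w("top",f(*uv),z) for k,uv,z in [("LL",(95,300),.062),("LR",(328,362),.062),("NL",(48,472),.062),("NR",(288,535),.062),("FL",(168,33),.056),("FR",(398,88),.056),("tip",(269,84),.02),("joint",(237,190),.02),("woodlip",(201,325),.02)]}
for k,p in P.items(): print(k,p.round(4))
# fit box
loc={"LL":(-.03,.071),"LR":(-.03,-.071),"NL":(-.133,.071),"NR":(-.133,-.071),"FL":(.133,.071),"FR":(.133,-.071)}
A=np.array([loc[k] for k in loc]);B=np.array([P[k][:2] for k in loc])
a=A-A.mean(0);b=B-B.mean(0)
th=np.arctan2((a[:,0]*b[:,1]-a[:,1]*b[:,0]).sum(),(a*b).sum())
Rm=np.array([[np.cos(th),-np.sin(th)],[np.sin(th),np.cos(th)]]);t=B.mean(0)-Rm@A.mean(0)
print("box",t,np.degrees(th),(B-(A@Rm.T+t)).round(4).tolist())
d=P["tip"]-P["joint"];print(np.degrees(np.arctan2(d[1],d[0])),np.linalg.norm(d))
for k in("tip","joint","woodlip"):print(k,Rm.T@(P[k][:2]-t))
e=P["tip"]-P["woodlip"];ang=np.arctan2(e[1],e[0]);print(np.degrees(ang));u=np.array([np.cos(ang),np.sin(ang)])
c=P["tip"][:2]-u*.1125;print("stick mid",c,Rm.T@(c-t))
s=env.state();w,x,y,z=s["eef_rot"];print(R.from_quat([x,y,z,w]).as_matrix().round(3))
for n,uv in(("mug",(382,207)),("db",(260,167))):print(n,px2w("top",uv,.08))
E
```

```text
LL [ 0.4683 -0.0046  0.062 ]
LR [ 0.4336 -0.1368  0.062 ]
NL [0.371  0.0206 0.062 ]
NR [ 0.3364 -0.1144  0.062 ]
FL [ 0.6244 -0.0445  0.056 ]
FR [ 0.5924 -0.1773  0.056 ]
tip [ 0.6021 -0.1032  0.02  ]
joint [ 0.5384 -0.0845  0.02  ]
woodlip [ 0.4583 -0.0637  0.02  ]
box [ 0.48070513 -0.07858414] -14.1520728427879 [[-0.0007, -0.0022], [-0.0007, 0.0033], [0.0019, -0.0021], [0.002, 0.0006], [-0.0027, -0.0022], [0.0001, 0.0027]]
-16.352903649465308 0.0663899961351612
tip [0.12374031 0.00586599]
joint [0.05739929 0.00841552]
woodlip [-0.02534244  0.00892215]
-15.326460372012441
stick mid [ 0.49362517 -0.07341442] [0.01126394 0.00817173]
[[-0.958  0.286 -0.   ]
 [ 0.286  0.958 -0.001]
 [-0.    -0.001 -1.   ]]
mug [ 0.43373707 -0.25132071  0.08      ]
db [0.54534966 0.09078785 0.08      ]
```

```bash
python3 -m pendant '[[0.7,-0.98,0,0,0,0.1],[0.7,-0.98,0,0,0,0.1],[0.7,-0.98,0,0,0,0.1],[0.7,-0.98,0,0,0,0],[0.7,-0.98,0,0,0,0],[0.7,-0.98,0,0,0,0],[0.7,-0.98,0,0,0,0],[0.7,-0.98,0,0,0,0],[0.7,-0.98,0,0,0,0],[0.7,-0.98,0,0,0,0]]' 0.6 && python3 -m pendant '[[0.7,-0.98,0,0,0,0],[0.7,-0.98,0,0,0,0],[0.7,-0.98,0,0,0,0],[0.7,-0.98,0,0,0,0],[0.7,-0.98,0,0,0,0],[0.7,-0.98,0,0,0,0],[0.7,-0.98,0,0,0,0],[0.7,-0.98,0,0,0,0],[0.7,-0.98,0,0,0,0]]' && python3 -m pendant '[[0.15,-0.95,0,0,0,0],[0.15,-0.95,0,0,0,0],[0.15,-0.95,0,0,0,0],[0.15,-0.95,0,0,0,0],[0.15,-0.95,0,0,0,0],[0.15,-0.95,0,0,0,0],[0.15,-0.95,0,0,0,0],[0.15,-0.95,0,0,0,0],[0.15,-0.95,0,0,0,0],[0.15,-0.95,0,0,0,0]]'
```

```text
t: 0.98
position: [0.3262, 0.4257, 0.2224]
eef_rot: [-0.0, 0.133, 0.991, -0.0]
contact_force: [0.6, 0.1, -0.6]
grip_width: 0.603
grasp_force: 0.0
t: 1.73
position: [0.4522, 0.2493, 0.2224]
eef_rot: [-0.0, 0.133, 0.991, -0.0]
contact_force: [0.9, 0.7, -0.0]
grip_width: 0.598
grasp_force: 0.0
t: 2.57
position: [0.4816, 0.0595, 0.2225]
eef_rot: [-0.0, 0.133, 0.991, 0.0]
contact_force: [0.5, -0.5, -0.6]
grip_width: 0.598
grasp_force: 0.0
```

```bash
python3 -m pendant '[[0.13,-0.96,0,0,0,0],[0.13,-0.96,0,0,0,0],[0.13,-0.96,-0.5,0,0,0],[0.13,-0.96,-0.5,0,0,0],[0.13,-0.96,-0.5,0,0,0],[0.13,-0.96,-1,0,0,0],[0.13,-0.96,-1,0,0,0],[0,0,-1,0,0,0],[0,0,-1,0,0,0],[0,0,0,0,0,0]]' && python3 - <<'E'
from h import *
crop("side",230,100,370,240,4,"pics/s1.png")
crop("top",265,125,385,245,4,"pics/t1.png")
a=cv2.imread("pics/s1.png");b=cv2.resize(cv2.imread("pics/t1.png"),(400,400));a=cv2.resize(a,(400,400))
cv2.imwrite("pics/st1.png",np.hstack([a,b]))
E
```

```text
t: 3.4
position: [0.4974, -0.0741, 0.1092]
eef_rot: [-0.003, 0.133, 0.991, -0.001]
contact_force: [-1.6, -0.0, -0.0]
grip_width: 0.599
grasp_force: 0.0
```

View pics/st1.png

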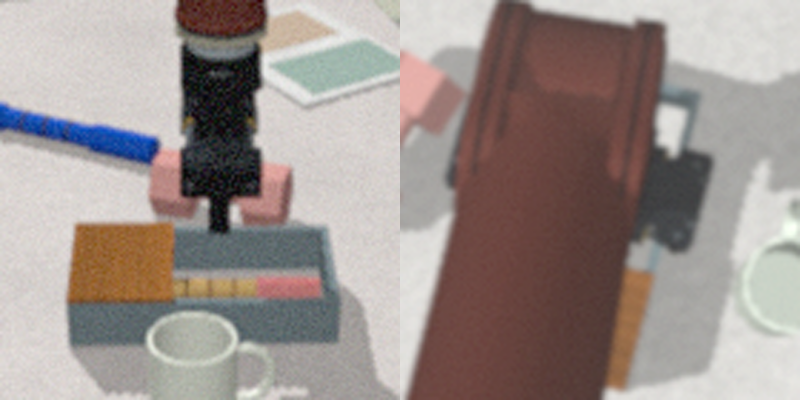

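The side view (left) shows the gripper above the opening. In that picture the stick tip is at (321,288) and the pink/wood joint at (256,290), so I'll check the stick position from this camera too.

```bash
python3 - <<'E'
from h import *
f=lambda u,v:(u*.35+230,v*.35+100)
t=px2w("side",f(321,288),.018);j=px2w("side",f(256,289),.018);print(t,j)
th=np.radians(-14.15);Rm=np.array([[np.cos(th),-np.sin(th)],[np.sin(th),np.cos(th)]])
for p in(t,j):print(Rm.T@(p[:2]-[.4807,-.0786]))
print(w2px("side",[.5,-.075,.018]),env.state()["position"])
E
```

```text
[ 0.60572187 -0.09454716  0.018     ] [ 0.54021387 -0.07835109  0.018     ]
[0.12512705 0.0150997 ]
[0.05764732 0.01479019]
[306.20172779 202.57502341] [ 0.49951825 -0.07398818  0.11252131]
```

```bash
python3 -m pendant '[[0.05,0.1,-0.8,0,0,0],[0,0,-0.8,0,0,0],[0,0,-0.8,0,0,0],[0,0,-0.8,0,0,0],[0,0,-0.8,0,0,0],[0,0,-0.7,0,0,0],[0,0,-0.4,0,0,0],[0,0,0,0,0,0],[0,0,0,0,0,0]]' && python3 -m pendant '[[0,0,0,0,0,0],[0,0,0,0,0,0],[0,0,0,0,0,0],[0,0,0,0,0,0],[0,0,0,0,0,0],[0,0,0,0,0,0],[0,0,0,0,0,0],[0,0,0,0,0,0]]' 0.2 10
```

```text
t: 4.25
position: [0.5016, -0.0718, 0.0114]
eef_rot: [0.0, 0.132, 0.991, 0.0]
contact_force: [0.4, -0.3, -0.3]
grip_width: 0.603
grasp_force: 0.0
t: 4.92
position: [0.5011, -0.0718, 0.0107]
eef_rot: [0.0, 0.133, 0.991, 0.0]
contact_force: [-0.3, 1.5, 3.3]
grip_width: 0.25
grasp_force: 10.0
```

```bash
python3 -m pendant '[[0,0,0,0,0,0],[0,0,0,0,0,0],[0,0,0,0,0,0]]' 0 45 && python3 -m pendant '[[0,0,0.2,-0.11,-0.4,0],[-0.03,0.01,0.22,-0.11,-0.41,0],[-0.03,0.01,0.22,-0.11,-0.41,0],[-0.03,0.01,0.22,-0.11,-0.41,0],[0,0,0,0,0,0]]' && python3 -m pendant '[[-0.03,0.01,0.22,-0.11,-0.41,0],[-0.03,0.01,0.22,-0.11,-0.41,0],[-0.03,0.01,0.22,-0.11,-0.41,0],[-0.03,0.01,0.22,-0.11,-0.41,0],[0,0,0,0,0,0],[0,0,0,0,0,0]]' && python3 - <<'E'
from h import *
crop("side",230,100,370,240,5,"pics/s2.png")
a=cv2.imread("pics/s2.png");cv2.imwrite("pics/s2.png",a[100:700])
E
```

```text
t: 5.17
position: [0.5011, -0.0717, 0.0107]
eef_rot: [0.0, 0.133, 0.991, 0.0]
contact_force: [-1.6, 1.3, 4.9]
grip_width: 0.239
grasp_force: 45.0
t: 5.58
position: [0.4979, -0.0712, 0.0276]
eef_rot: [0.067, 0.132, 0.989, -0.009]
contact_force: [-0.4, -0.2, -1.4]
grip_width: 0.24
grasp_force: 44.9
t: 6.08
position: [0.4964, -0.0703, 0.0452]
eef_rot: [0.133, 0.131, 0.982, -0.017]
contact_force: [0.2, -0.1, -1.3]
grip_width: 0.244
grasp_force: 44.9
```

View pics/s2.png

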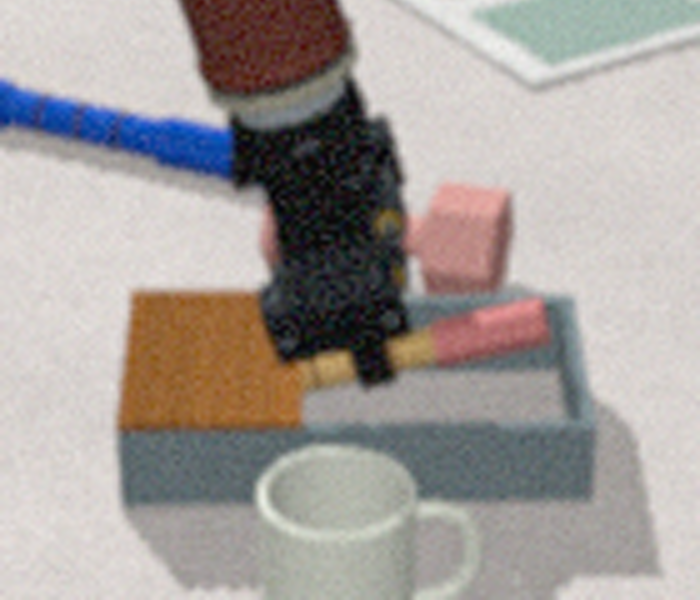

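The stick is tilted, with its tip clear above the far wall and nothing touching. I'll draw it out along its axis.

```bash
python3 -m pendant '[[0.5,-0.13,0.14,0,0,0],[0.5,-0.13,0.14,0,0,0],[0.7,-0.19,0.2,0,0,0],[0.7,-0.19,0.2,0,0,0]]' && python3 -m pendant '[[0.7,-0.19,0.2,0,0,0],[0.7,-0.19,0.2,0,0,0],[0.7,-0.19,0.2,0,0,0],[0.7,-0.19,0.2,0,0,0],[0,0,0,0,0,0]]' && python3 - <<'E'
from h import *
crop("side",230,100,370,240,5,"pics/s3.png")
a=cv2.imread("pics/s3.png");cv2.imwrite("pics/s3.png",a[100:700])
E
```

```text
t: 6.47
position: [0.5455, -0.0835, 0.0587]
eef_rot: [0.133, 0.131, 0.982, -0.018]
contact_force: [-0.2, -0.3, -1.2]
grip_width: 0.236
grasp_force: 44.9
t: 6.88
position: [0.6039, -0.0994, 0.0756]
eef_rot: [0.135, 0.131, 0.982, -0.018]
contact_force: [-0.5, 0.2, -0.8]
grip_width: 0.241
grasp_force: 44.9
```

View pics/s3.png

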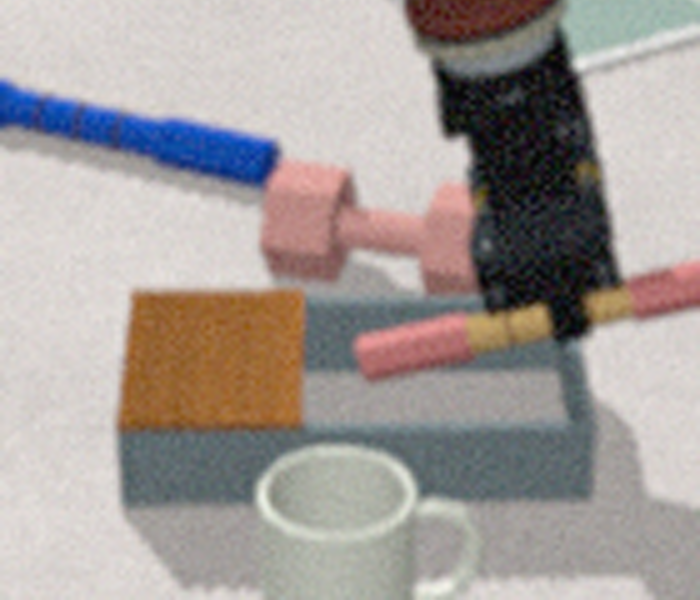

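The tail is clear of the cover. Next I raise the stick, level it, and bring it back over the box.

```bash
python3 -m pendant '[[0,0,0.5,0,0,0],[0,0,0.8,0,0,0],[0,0,0.9,0,0,0],[0,0,0.9,0,0,0],[0,0,0.9,0,0,0],[0,0,0.9,0,0,0],[0,0,0.9,0,0,0],[0,0,0.9,0,0,0],[0,0,0.9,0,0,0],[0,0,0.5,0,0,0]]' && python3 -m pendant '[[-0.5,0.13,0,0.11,0.41,0],[-0.5,0.13,0,0.11,0.41,0],[-0.5,0.13,0,0.11,0.41,0],[-0.5,0.13,0,0.11,0.41,0],[-0.5,0.13,0,0.11,0.41,0],[-0.5,0.13,0,0.11,0.41,0],[-0.5,0.13,0,0.11,0.41,0],[-0.5,0.13,0,0.1,0.4,0],[0,0,0,0,0,0],[0,0,0,0,0,0],[0,0,0,0,0,0],[0,0,0,0,0,0]]' && python3 - <<'E'
from h import *
crop("side",210,60,410,240,4,"pics/s4.png")
a=cv2.imread("pics/s4.png");cv2.imwrite("pics/s4.png",a[:600])
E
```

```text
t: 7.77
position: [0.6006, -0.0987, 0.2392]
eef_rot: [0.135, 0.131, 0.982, -0.017]
contact_force: [-0.4, 0.2, -1.1]
grip_width: 0.235
grasp_force: 44.9
t: 8.77
position: [0.5208, -0.0778, 0.2369]
eef_rot: [0.0, 0.132, 0.991, -0.0]
contact_force: [0.2, 0.2, -1.7]
grip_width: 0.241
grasp_force: 44.9
```

View pics/s4.png

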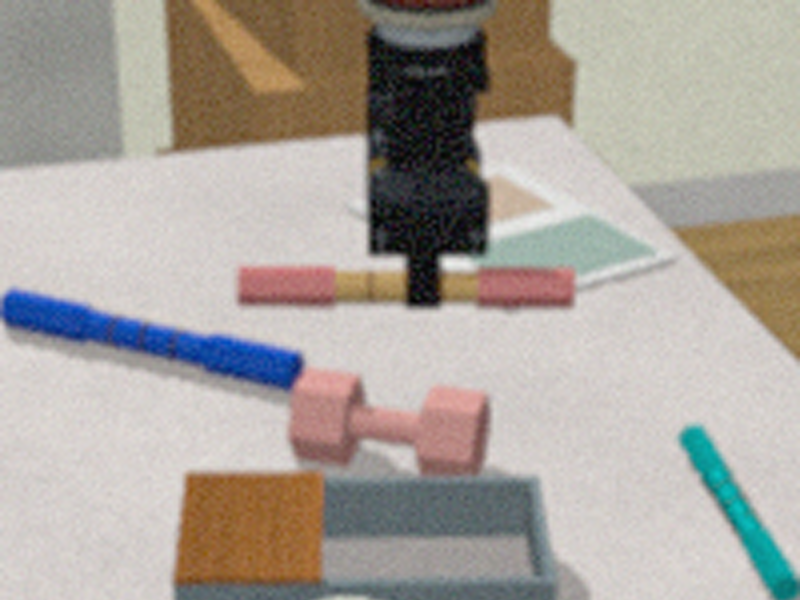

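The stick is held clear, with its tail at (238,285) and tip at (574,287). I'll check its pitch before handing in.

```bash
python3 - <<'E'
from h import *
from scipy.optimize import least_squares
obs=np.array([[238/4+210,285/4+60],[574/4+210,287/4+60]])
u=np.array([np.cos(np.radians(-15.3)),np.sin(np.radians(-15.3))])
def r(p):
    c=np.array([.5208+u[0]*p[0],-.0778+u[1]*p[0],.2369+p[2]]);d=np.r_[u*np.cos(p[1]),np.sin(p[1])]*.1125
    return (np.array([w2px("side",c-d),w2px("side",c+d)])-obs).ravel()
s=least_squares(r,[0,0,0]);print(s.x[0],np.degrees(s.x[1]),s.x[2],s.fun)
E
```

```text
-0.007708896370354983 -0.25563022178580086 0.009599369212114487 [ 0.07000725 -0.00242833 -0.07060607 -0.00504831]
```

The stick is level to within about 0.3° and its axis is at z ≈ 0.245 m, well over 100 mm above the box.

```bash
python3 -c "
from bench import env
print(env.sign_off())"
```

```text
the job is handed in; nothing more can be done
None
```

The massage stick is out of the box and held level in the gripper (within about 0.3°), roughly 170 mm above the box, touching nothing else; the job took about 9 s, no contact showed in the force readings I took while drawing it out, and I have handed it in.

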